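# Lay the turned handle in its cradle and open the finishing oil

## Task

Get ready to oil the new tool handle: take the wooden handle that stands on its end, lower it onto its side in the V cradle, roughly centred on it and lying along the groove (either way round), set it down rather than drop it, and let go. Then open the oil bottle: press its red safety cap down, twist it about a quarter turn anticlockwise (seen from above) while it is pressed, and lift it clear of the neck. Finish while still gripping the cap, motionless, well clear above the bottle, and leave the abrasive roll, wax tin and gouge undisturbed.

Things in the scene. Friction and masses are not known exactly. Their poses are not given: they have to be found in the camera images.
- handle: loose turned tool handle of pale wood, straight round bar 34 mm in diameter and 180 mm long with shallow grooves and a brass ferrule on its upper 16 mm, 0.12 kg or so; at the start it stands upright on the bench on its flat butt end. Origin: centre of the butt end; z runs along the handle to the ferrule end. It fits no hole: only its outside matters, so it may be gripped at any yaw
- handle_mid (a point): middle of the handle, on its axis, 90 mm from either end; z along the handle
- cradle: V cradle of dark wood with a cork-lined 90 degree groove, bolted to the bench: 50 mm long along the groove (x), 84 mm wide at its foot (72 mm above), about 55 mm tall. Origin: centre of its underside; x runs along the groove, z up. A handle laid in it sticks out 65 mm at each end, where the fingers can hold it with nothing beneath but the bench
- cradle_seat (a point): where the middle of the handle comes to lie: on the groove's centre line, 56 mm above the bench, at mid length; x along the groove
- bottle: amber oil bottle, 84 mm in diameter, fixed in a wooden stand 116 mm square, 30 mm high, bolted to the bench (can neither turn nor lift). Its shoulder narrows above 92 mm and ends 120 mm above the bench; the white neck above, under the cap, ends at 142 mm, its sprung liner disc at 162 mm with the cap off. Origin: centre of the stand's underside, on the neck's axis; z up
- cap: red ribbed push-and-turn cap, 56 mm in diameter, 36 mm tall, 40 g, white bar on top along its +x; held on the neck by two inner lugs. Origin: centre of its open underside, 127 mm above the bench when locked (top at 163 mm); z up. Locked, its x is the bottle's x. Pressed and turned anticlockwise from above by 60 to 120 degrees (best 80 to 90) it is free and lifts straight off
- liner (a joint): spring disc under the cap: how far the cap is pressed down (m). 0 locked and untouched; at least 0.004 is needed before the cap can turn; 0.007 bottoms; -0.004 when the cap is free, as the spring lifts it 4 mm. Pressing takes about 5 N at first, 9 N at 0.005, 11 N at the bottom; held down, the cap turns easily
- abrasive_roll: bystander: brown-red roll of abrasive standing on end, 68 mm in diameter, 50 mm tall; origin centre of its underside
- wax_tin: bystander: flat round tin with a green lid, 78 mm in diameter, 42 mm tall; origin centre of its underside
- gouge: bystander: turning gouge lying on the bench, 260 mm long, 30 mm high; x from its wooden handle to the steel blade, origin on the bench under the middle
There are look-alikes about, which are no part of the job. What is meant by the cap is not purple or yellow, and is the smaller of those in its own colour.

How it is judged:
On the way, in this order (a step that is already met when the one before it is completed fails the run):
1. the gripper has brought the handle down onto its side in the cradle (horizontal distance between handle_mid and cradle_seat below 0.025 m and z of handle_mid in the frame of cradle_seat below 0.012 m and angle between the z axis of handle and the x axis of cradle, either way round below 0.2 rad and contact force between handle and the fingers above 0.5 N), for 0.1 s.
2. the handle lies in the cradle, let go (horizontal distance between handle_mid and cradle_seat below 0.025 m and z of handle_mid in the frame of cradle_seat below 0.006 m and angle between the z axis of handle and the x axis of cradle, either way round below 0.12 rad and contact force between handle and the arm below 0.1 N and contact force between handle and the fingers below 0.1 N and linear speed of handle below 0.03 m/s), for 0.2 s.
3. the cap is pressed down on the neck (value of joint liner above 0.003 m and contact force between cap and the fingers above 0.5 N), for 0.05 s.
4. the cap is twisted free, still on the neck (angle between the x axis of cap and the x axis of bottle, either way round above 0.9 rad and z of cap in the frame of bottle below 0.145 m and horizontal distance between cap and bottle below 0.01 m), for 0.05 s.
At the end, for the whole second after the job is handed in: Cap held at rest in the fingers, 40 mm or more above its locked height, within 45 mm sideways of the bottle axis, not touching the bottle; handle untouched on its side in the cradle, middle within 25 mm of the seat (6 mm in height), along the groove within 0.12 rad (all of step 2 and z of cap in the frame of bottle above 0.167 m and horizontal distance between cap and bottle below 0.045 m and contact force between cap and the fingers above 1 N and contact force between cap and bottle below 0.05 N and linear speed of cap below 0.03 m/s and z of handle_mid in the frame of cradle_seat above -0.006 m); the arm keeps its last pose, push and grip.
It fails at once if the abrasive roll is disturbed (distance of abrasive_roll from where it was at the start of the episode above 0.03 m or angle between abrasive_roll's own z axis and vertical above 0.4 rad).
It fails at once if the wax tin is disturbed (distance of wax_tin from where it was at the start of the episode above 0.03 m or angle between wax_tin's own z axis and vertical above 0.4 rad).
It fails at once if the gouge is disturbed (distance of gouge from where it was at the start of the episode above 0.03 m).
It also fails if it takes over 58 s, if anything falls off the work surface, if the arm or the gripper's body presses on something with over 40 N, if the wrist force passes 120 N, or if a joint passes its speed limit or range.

## Robot

A 7-joint arm with a two-finger parallel gripper is mounted at the origin on the work surface. World frame = base frame: x ahead of the robot, y to its left, z up, the work surface at z = 0. Lengths are in m, angles in rad, forces in N, time in s.
With the tool pointing down it reaches from about 0.4 to 0.85 m from the base axis. Payload 10.4 kg.
Tool frame: the origin (TCP) lies on the centre line of the jaws, within the pads' length; the fingertips stand 11 mm ahead of it and the grasp point (between the pads) lies 8 mm behind it (tip_reach is the distance from the TCP to the fingertips, in m); z points along the fingers, y is the line along which they close (so a half turn about z gives the same grasp; the last joint's range is limited). The gripper opens to 85 mm and grips with 20 to 120 N. Pads are 22 mm wide; open, the fingers measure 114 mm over their backs; the gripper's body (76 mm by 85 mm) begins 54 mm behind the grasp point. The pads swing forward as they close: fully open they stand 13 mm farther back than shut.
Start: joints at [1.186, 0.332, -0.065, 1.46, 0.022, 1.35, -0.088], TCP at [0.221, -0.585, 0.242] pointing down, gripper open.
Joint ranges: [-2.6, 2.6], [-0.5, 2.12], [-1.47, 1.34], [0.16, 2.42], [-1.27, 4.41], [0.06, 2.06], [-2.6, 2.6]. Speed limits (rad/s): [2.22, 2.22, 2.79, 2.79, 3.14, 3.14, 3.14].

## Interface

Orientations are given as a unit quaternion [x, y, z, w].
In Python, from workcell import get_obs, camera, hand_in, tip_reach gives the robot as it stands. The module is installed in compiled form; this text tells all that it offers.
- The arm moves only by the tool move_arm, never from a script. Its argument "plan" is a list of rows, each an object with "delta_pos": the shift along the tool's x, y, z in parts of the range, where 1.0 means 0.5 m, a list of three; "turn": the turn, a rotation vector about the tool's x, y, z in parts of the range, where 1.0 means 2 pi rad, a list of three; "fingers": the closure, from 0 (fully open) to 1 (shut). A call has 1 to 12 rows; each row is the pose to reach, as a shift and turn from the pose commanded when the call began, along the tool's axes at that moment; what a row does not reach only later rows make up. A row lasts 1/8 s, in which the tool goes at most 62.5 mm and 10.7 degrees, less where a joint would pass 70% of its speed; a pose out of reach is approached as far as the arm can. Shift and turn numbers lie between -1 and 1, and a call with a number outside is refused. A call with a gripper value outside its range is refused whole. The fingers move at their own pace and stop on an object; "force" is the grip in N (left out, the last holds). Time passes only in rows, so rows that repeat a pose let the fingers close. It gives the time, the measured TCP pose, the force, the opening and the grip force at its end, in the units of the state.
- get_obs(): the state, without advancing time (a new reading comes with each control period).
- camera(name): name is "side" or "top"; returns a dict with "color" (480x640x3 uint8, red, green, blue), "range_z" (480x640 float32, m along the optical axis (not along the pixel's ray), 0 where there is no reading), "fx", "fy", "cx", "cy" (pixels), "k1" (the pictures are not rectified: a ray, as slopes to the right and down, at radius r is drawn at 1 + k1 r^2 times it, then the intrinsics apply), "R" (3x3) and "t" (3): a world point X has camera coordinates R X + t. Camera axes: x right, y down, z forward; pixel columns grow to the right and rows downward; lengths in m; the calibration is good to about 2 mm. A picture is of the moment at which its call begins.
- hand_in(): hands the job in; it is judged then, once.
The state is a dict: "clock": time; "joint_pos": joint angles; "joint_velocities": joint speeds; "tau": joint torques, N m; "position": TCP position; "ee_rot": TCP orientation; "ft_force": force on the tool from outside, world axes, zero at the start; "torque": the same for the moment, N m; "grip_width": opening from 0.0 (shut) to 1.0 (fully open); "grasp_force": force on a finger pad.
Only numpy, scipy, OpenCV 4.12 (cv2) and the standard library are available. Lean on these libraries where they do the work, as an engineer would, in place of code of your own. Each camera call takes 0.05 s, during which the arm holds its last target. There are 200 camera calls.

## Working session

There is one attempt and no reset: what is moved stays moved. The work goes in short steps, Python scripts to look and compute and a tool call to move; the robot and the scene stay as the last step left them, time stands still between calls to the robot, and variables do not carry over. Pictures are saved under pics/ and viewed, at most 10 in all, crops included, and the job is handed in when it is done.

Besides the shell and the picture viewer there is one more tool, called after "Emit:" as a command line: name --argument value ..., lists and objects as JSON in quotes. move_arm: Moves the arm, as the interface text tells. Its arguments: {"type":"object","properties":{"plan":{"type":"array","items":{"type":"object","properties":{"delta_pos":{"type":"array","items":{"type":"number"}},"turn":{"type":"array","items":{"type":"number"}},"fingers":{"type":"number"}}}},"force":{"type":"number"}},"required":["plan"]}

```bash
mkdir -p pics; cat > h.py <<'E'
import numpy as np, cv2
from workcell import get_obs, camera, tip_reach
from scipy.spatial.transform import Rotation as Ro
def cloud(c):
    K=np.array([[c['fx'],0,c['cx']],[0,c['fy'],c['cy']],[0,0,1.]])
    v,u=np.mgrid[0:480,0:640]
    d=np.array([c['k1'],0,0,0,0],float)
    s=cv2.undistortPoints(np.stack([u.ravel(),v.ravel()],1).astype(np.float64)[:,None],K,d)[:,0]
    z=c['range_z'].ravel().astype(float)
    P=np.c_[s*z[:,None],z]
    W=(P-np.array(c['t']))@np.array(c['R'])
    W[z==0]=np.nan
    return W.reshape(480,640,3)
E
python3 - <<'E'
from h import *
print(get_obs(),tip_reach)
for n in('side','top'):
    c=camera(n); np.savez(f'{n}0.npz',W=cloud(c),**c); cv2.imwrite(f'pics/{n}0.png',c['color'][...,::-1])
    print(n,-np.array(c['R']).T@np.array(c['t']),c['k1'])
E
```

```text
{'clock': 0.0, 'joint_pos': array([ 1.18641989,  0.33285785, -0.06471627,  1.46095935,  0.02161538,
        1.34991862, -0.08851843]), 'joint_velocities': array([-1.21279694e-03,  1.44822228e-03,  8.22192680e-05,  5.95432095e-04,
        2.78322767e-04, -9.79808385e-04, -1.69369882e-04]), 'tau': array([ 7.97933935e-04, -6.25442505e+01,  4.94681101e-02, -3.91596150e+01,
        1.62313075e-02,  1.00013785e-02, -3.55556028e-05]), 'position': array([ 0.22107675, -0.58419399,  0.24151612]), 'ee_rot': array([ 9.83682078e-01,  1.79913998e-01, -1.68712481e-04, -7.03513218e-04]), 'ft_force': array([-0.5100716 , -0.54162737, -0.08210142]), 'torque': array([-0.02155929, -0.00075619, -0.060393  ]), 'grasp_force': 0.0, 'grip_width': 1.000367041079917} 0.011
side [ 0.46024525 -0.6359057   0.70207903] 0.0039501695961415085
top [0.47487727 0.00264906 0.90788342] -0.033567558911032316
```

View pics/side0.png

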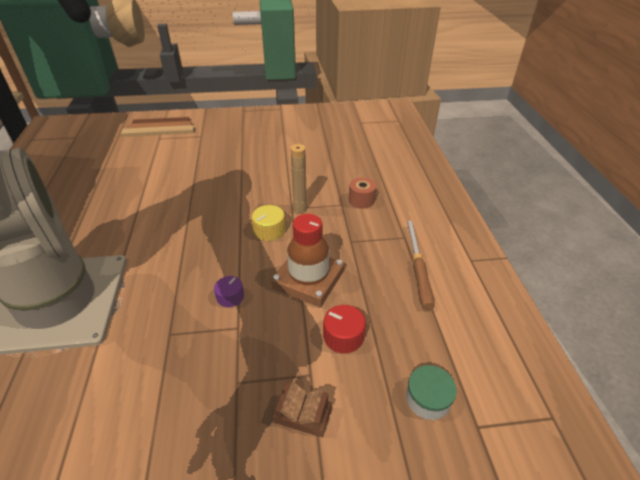

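View pics/top0.png

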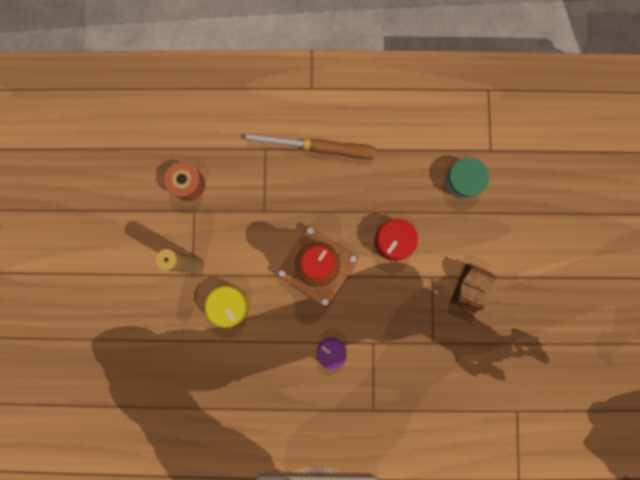

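The side view shows the handle (299,150–215), the bottle with its cap (307,229) and the cradle (303,407). In the top view they are the handle top (167,260), bottle cap (318,263) and cradle (473,288). The larger red cap at (397,240) is the decoy. Next I measure from both depth clouds.

```bash
python3 - <<'E'
from h import *
from scipy.optimize import least_squares
D={n:np.load(n+'0.npz') for n in('side','top')}
px={'top':dict(handle=(167,260),cap=(318,263),cradle=(473,288),roll=(183,180),tin=(468,178),decoy=(397,240),yellow=(226,307),purple=(332,353),gouge=(310,146)),'side':dict(handle=(299,150),cap=(307,226),cradle=(303,407),roll=(362,185),tin=(432,388),decoy=(345,320),yellow=(268,217),purple=(229,288))}
def med(n,u,v): return np.round(np.nanmedian(D[n]['W'][v-2:v+3,u-2:u+3].reshape(-1,3),0),4)
for n in px:
    for k,(u,v) in px[n].items(): print(n,k,med(n,u,v))
def fit(P,r):
    f=lambda p:np.hypot(P[:,0]-p[0],P[:,1]-p[1])-r
    s=least_squares(f,np.median(P[:,:2],0),loss='soft_l1',f_scale=.001);return s.x.round(4),np.std(s.fun).round(4)
for n in D:
    W=D[n]['W'].reshape(-1,3);C=D[n]['color'].reshape(-1,3).astype(int);W0=W
    for k in('handle','cap'):
        c=med(n,*px[n][k])
        m=np.hypot(*(W[:,:2]-c[:2]).T)<(.04 if k=='handle' else .045)
        P=W[m&(W[:,2]>(.05 if k=='handle' else .13))]; zt=np.nanpercentile(P[:,2],97)
        T=P[P[:,2]>zt-.008]
        e=cv2.minEnclosingCircle((T[:,:2]*1000).astype(np.float32))
        print(n,k,'top',zt.round(4),'encl',np.round(e[0],1),round(e[1],1),'mean',T.mean(0).round(4),'N',len(P))
        if n=='side':
            S=P[P[:,2]<zt-.008]; print('  side fit',fit(S,.017 if k=='handle' else .028),len(S))
    # cap bar
    c=med(n,*px[n]['cap']); m=(np.hypot(*(W[:,:2]-c[:2]).T)<.03)&(W[:,2]>.15)
    B=W[m&(C[:,1]>110)]
    if len(B)>5:
        _,_,V=np.linalg.svd(B-B.mean(0));a=V[0]; 
        print(n,'bar',len(B),B.mean(0).round(4),np.degrees(np.arctan2(a[1],a[0])))
    c=med(n,*px[n]['cradle'])
    m=(np.hypot(*(W[:,:2]-c[:2]).T)<.07)&(W[:,2]>.012)
    P=W[m];np.save(n+'_cr.npy',P)
    T=P
    r=cv2.minAreaRect((T[:,:2]*1000).astype(np.float32)); print(n,'cradle rect',r,'zmax',np.percentile(P[:,2],[2,50,98]).round(4))
# stand
W=D['top']['W'].reshape(-1,3);c=med('top',318,263);m=(np.abs(W[:,:2]-c[:2]).max(1)<.1)&(W[:,2]>.015)&(W[:,2]<.045)
print('stand',cv2.minAreaRect((W[m][:,:2]*1000).astype(np.float32)))
c=D['top']['color'][230:340,415:530];c2=D['side']['color'][360:450,255:350]
a=cv2.resize(c,(440,420),interpolation=cv2.INTER_CUBIC);b=cv2.resize(c2,(355,420),interpolation=cv2.INTER_CUBIC)
cv2.imwrite('pics/cr.png',np.hstack([a,b])[...,::-1])
# cradle groove planes
P=np.vstack([np.load(n+'_cr.npy') for n in D]);P=P[P[:,2]>.025]
best=None
for th in np.radians(np.arange(0,180,1)):
    t=P@np.array([-np.sin(th),np.cos(th),0]);s=P@np.array([np.cos(th),np.sin(th),0])
    print(end='')
    # profile height spread across t bins
    b=np.round((t-t.min())/.004).astype(int)
    v=sum(((P[b==i,2]-np.median(P[b==i,2]))**2).sum() for i in np.unique(b))
    if best is None or v<best[0]: best=(v,th,t,s)
v,th,t,s=best;print('groove ang',np.degrees(th))
for x in np.arange(t.min(),t.max(),.005):
    k=(t>=x)&(t<x+.005)
    if k.sum()>5: print(round(x+.0025,4),np.median(P[k,2]).round(4),k.sum(),np.percentile(s[k],[2,98]).round(4))
E
```

```text
top handle [0.5157 0.244  0.1801]
top cap [0.5139 0.0016 0.1633]
top cradle [ 0.4751 -0.2947  0.0355]
top roll [0.6773 0.2623 0.0512]
top tin [ 0.6868 -0.2879  0.0432]
top decoy [ 0.5644 -0.1474  0.0504]
top yellow [0.4361 0.1728 0.0488]
top purple [ 0.352  -0.0261  0.0369]
top gouge [0.7539 0.0191 0.024 ]
side handle [0.5182 0.2348 0.1796]
side cap [ 0.5124 -0.0107  0.1634]
side cradle [ 0.4759 -0.2984  0.0339]
side roll [0.6773 0.264  0.0508]
side tin [ 0.6877 -0.2956  0.0424]
side decoy [ 0.5671 -0.1492  0.0503]
side yellow [0.4363 0.1659 0.0488]
side purple [ 0.3516 -0.0336  0.0362]
side handle top 0.1806 encl [513.9 244.4] 18.4 mean [0.5155 0.2417 0.1789] N 741
  side fit (array([0.5158, 0.2461]), np.float64(0.0014)) 618
side cap top 0.1647 encl [513.4   0.6] 28.6 mean [ 0.5131 -0.0024  0.1625] N 792
  side fit (array([0.5136, 0.0025]), np.float64(0.001)) 305
side bar 28 [ 0.5256 -0.004   0.1635] -32.43429674224823
side cradle rect ((474.6178283691406, -297.57470703125), (51.942508697509766, 83.79044342041016), 66.29916381835938) zmax [0.0151 0.0435 0.0544]
top handle top 0.1819
[... 421 characters left out ...]
75), 56.756629943847656)
groove ang 69.0
-0.5914 0.026 48 [-0.13   -0.0854]
-0.5864 0.0414 194 [-0.1332 -0.0831]
-0.5814 0.0507 209 [-0.134  -0.0827]
-0.5764 0.0514 195 [-0.1335 -0.0832]
-0.5714 0.0524 205 [-0.1336 -0.0827]
-0.5664 0.048 191 [-0.1331 -0.0823]
-0.5614 0.0427 182 [-0.1329 -0.0827]
-0.5564 0.0381 178 [-0.1328 -0.0817]
-0.5514 0.0339 129 [-0.1323 -0.0835]
-0.5464 0.0358 186 [-0.1321 -0.0813]
-0.5414 0.0406 189 [-0.1321 -0.0813]
-0.5364 0.0456 203 [-0.1322 -0.0812]
-0.5314 0.0506 201 [-0.1315 -0.081 ]
-0.5264 0.0527 197 [-0.1314 -0.0811]
-0.5214 0.0509 193 [-0.1315 -0.08  ]
-0.5164 0.0501 210 [-0.131  -0.0803]
-0.5114 0.0272 65 [-0.1305 -0.0823]
-0.5064 0.0256 7 [-0.1302 -0.119 ]
```

View pics/cr.png

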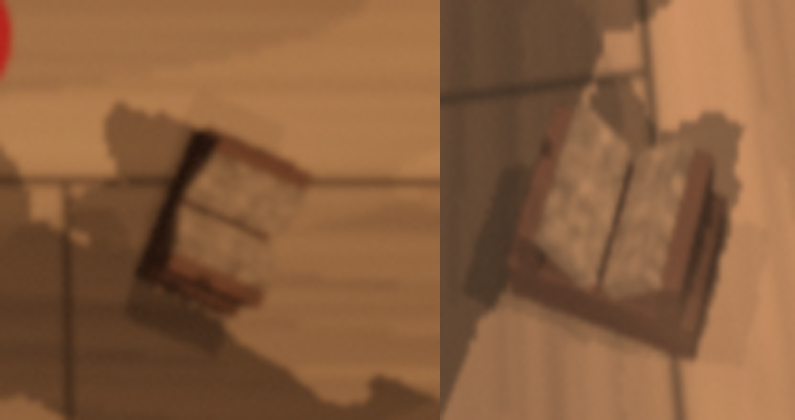

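The groove lies at about 66.5° from world x, centred near (0.476, -0.297). The handle is at (0.516, 0.2455) and the cap at (0.514, 0.0025), with cap yaw about -32.5°. The plan is to grip the handle high with the tool tilted 50° sideways, then rotate 90° about the closing axis.

```bash
cat >> h.py <<'E'
def tool(az,a):   # tilt a deg from down toward azimuth az; y horizontal
    d=np.array([np.cos(np.radians(az)),np.sin(np.radians(az)),0]); a=np.radians(a)
    z=np.sin(a)*d-np.cos(a)*np.array([0,0,1]); y=np.array([d[1],-d[0],0]); return np.c_[np.cross(y,z),y,z]
def go(G,R,p0=None,R0=None):  # grasp-point target from pose -> delta, turn, returns target TCP
    if p0 is None: o=get_obs(); p0=o['position']; R0=Ro.from_quat(o['ee_rot']).as_matrix()
    p=np.array(G)+.008*R[:,2]
    print('d',(R0.T@(p-p0)).round(4),'turn',Ro.from_matrix(R0.T@R).as_rotvec().round(4)); return p,R
E
python3 - <<'E'
from h import *
R=tool(100,50); H=np.array([.516,.2455,.146])
go([.46,-.08,.36],R); go(H-.11*R[:,2],R); p,r=go(H-.11*R[:,2],R);go(H,R,p,r)
E
```

```text
d [ 0.403  -0.3932 -0.1128] turn [ 0.6     0.7247 -1.2892]
d [ 0.5549 -0.5948  0.0308] turn [ 0.6     0.7247 -1.2892]
d [ 0.5549 -0.5948  0.0308] turn [ 0.6     0.7247 -1.2892]
d [-0.    0.    0.11] turn [0. 0. 0.]
```

Careful with the scale: shifts go in shares of 0.5 m and turns go in shares of 2 pi rad. That gives: 0.403 m / 0.5 = 0.806, -0.393 m / 0.5 = -0.786, -1.2892 rad / 6.2832 = -0.2052.

Emit:
move_arm --plan '[{"delta_pos": [0.806, -0.786, -0.226], "turn": [0.0955, 0.1153, -0.2052], "fingers": 0}, {"delta_pos": [0.806, -0.786, -0.226], "turn": [0.0955, 0.1153, -0.2052], "fingers": 0}, {"delta_pos": [0.806, -0.786, -0.226], "turn": [0.0955, 0.1153, -0.2052], "fingers": 0}, {"delta_pos": [0.806, -0.786, -0.226], "turn": [0.0955, 0.1153, -0.2052], "fingers": 0}, {"delta_pos": [0.806, -0.786, -0.226], "turn": [0.0955, 0.1153, -0.2052], "fingers": 0}, {"delta_pos": [0.806, -0.786, -0.226], "turn": [0.0955, 0.1153, -0.2052], "fingers": 0}, {"delta_pos": [0.806, -0.786, -0.226], "turn": [0.0955, 0.1153, -0.2052], "fingers": 0}, {"delta_pos": [0.806, -0.786, -0.226], "turn": [0.0955, 0.1153, -0.2052], "fingers": 0}, {"delta_pos": [0.806, -0.786, -0.226], "turn": [0.0955, 0.1153, -0.2052], "fingers": 0}, {"delta_pos": [0.806, -0.786, -0.226], "turn": [0.0955, 0.1153, -0.2052], "fingers": 0}, {"delta_pos": [0.806, -0.786, -0.226], "turn": [0.0955, 0.1153, -0.2052], "fingers": 0}, {"delta_pos": [0.806, -0.786, -0.226], "turn": [0.0955, 0.1153, -0.2052], "fingers": 0}]'

```text
clock: 1.6
position: [0.4587, -0.076, 0.3549]
ee_rot: [0.584, 0.694, 0.271, -0.323]
ft_force: [-0.8, -0.5, -0.5]
grip_width: 1.001
grasp_force: 0.0
```

```bash
python3 - <<'E'
from h import *
o=get_obs();print(o['joint_pos'].round(3),o['position'],o['clock'])
R=tool(100,50); H=np.array([.516,.2455,.146])
go([.46,-.08,.36],R);p,r=go(H-.11*R[:,2],R)
E
```

```text
[ 0.933  0.326 -0.54   1.518 -0.567  1.818  0.541] [ 0.45865285 -0.07600825  0.35488612] 1.6
d [0.0012 0.0006 0.0015] turn [ 0.0017  0.0021 -0.0024]
d [0.0379 0.1118 0.2673] turn [ 0.0017  0.0021 -0.0024]
```

Converted, 0.267 m / 0.5 = 0.534, 0.112 m / 0.5 = 0.224.

Emit:
move_arm --plan '[{"delta_pos": [0.076, 0.224, 0.534], "turn": [0, 0, 0], "fingers": 0}, {"delta_pos": [0.076, 0.224, 0.534], "turn": [0, 0, 0], "fingers": 0}, {"delta_pos": [0.076, 0.224, 0.534], "turn": [0, 0, 0], "fingers": 0}, {"delta_pos": [0.076, 0.224, 0.534], "turn": [0, 0, 0], "fingers": 0}, {"delta_pos": [0.076, 0.224, 0.534], "turn": [0, 0, 0], "fingers": 0}, {"delta_pos": [0.076, 0.224, 0.534], "turn": [0, 0, 0], "fingers": 0}, {"delta_pos": [0.076, 0.224, 0.534], "turn": [0, 0, 0], "fingers": 0}]'

```text
clock: 2.48
position: [0.5301, 0.1685, 0.2123]
ee_rot: [0.584, 0.694, 0.271, -0.323]
ft_force: [-0.2, -0.4, 0.2]
grip_width: 0.997
grasp_force: 0.0
```

```bash
python3 - <<'E'
from h import *
o=get_obs();print(o['joint_pos'].round(3),o['position'],o['clock'])
R=tool(100,50); H=np.array([.516,.2455,.146])
go(H,R)
E
```

```text
[ 0.61   0.447 -0.673  1.721 -0.618  1.27   0.391] [0.5301445  0.16854776 0.21232782] 2.475
d [-0.0003 -0.0008  0.1106] turn [ 0.0018  0.0021 -0.0016]
```

Emit:
move_arm --plan '[{"delta_pos": [0, -0.002, 0.06], "turn": [0, 0, 0], "fingers": 0}, {"delta_pos": [0, -0.002, 0.12], "turn": [0, 0, 0], "fingers": 0}, {"delta_pos": [0, -0.002, 0.17], "turn": [0, 0, 0], "fingers": 0}, {"delta_pos": [0, -0.002, 0.22], "turn": [0, 0, 0], "fingers": 0}, {"delta_pos": [0, -0.002, 0.22], "turn": [0, 0, 0], "fingers": 0}, {"delta_pos": [0, -0.002, 0.22], "turn": [0, 0, 0], "fingers": 0.5}, {"delta_pos": [0, -0.002, 0.22], "turn": [0, 0, 0], "fingers": 1}, {"delta_pos": [0, -0.002, 0.22], "turn": [0, 0, 0], "fingers": 1}, {"delta_pos": [0, -0.002, 0.22], "turn": [0, 0, 0], "fingers": 1}, {"delta_pos": [0, -0.002, 0.22], "turn": [0, 0, 0], "fingers": 1}, {"delta_pos": [0, -0.002, 0.22], "turn": [0, 0, 0], "fingers": 1}, {"delta_pos": [0, -0.002, 0.22], "turn": [0, 0, 0], "fingers": 1}]' --force 50

```text
clock: 3.98
position: [0.5145, 0.2532, 0.1422]
ee_rot: [0.583, 0.695, 0.272, -0.323]
ft_force: [0.1, -2.0, 5.1]
grip_width: 0.387
grasp_force: 49.2
```

```bash
python3 - <<'E'
from h import *
o=get_obs();print(o['joint_pos'].round(3),o['position'],o['clock'],o['ft_force'],o['grip_width'],o['grasp_force'])
R=Ro.from_quat(o['ee_rot']).as_matrix(); G=o['position']-.008*R[:,2];print(G)
p,r=go(G+[0,0,.2],R)
R1=tool(80,-40);p1,r1=go(np.array([.5,.1,.34]),R1,p,r)
E
```

```text
[ 0.498  0.52  -0.709  1.819 -0.64   1.042  0.396] [0.51449967 0.25318434 0.1422385 ] 3.975 [ 0.08084    -2.04299005  5.10499292] 0.3868056586387294 49.20376181602478
[0.51555607 0.24715343 0.14738751]
d [ 0.1531  0.0002 -0.1287] turn [0. 0. 0.]
d [-0.105  -0.0426 -0.1119] turn [-0.0324 -1.5525  0.3857]
```

Emit:
move_arm --plan '[{"delta_pos": [0.03, 0, -0.026], "turn": [0, 0, 0], "fingers": 1}, {"delta_pos": [0.09, 0, -0.076], "turn": [0, 0, 0], "fingers": 1}, {"delta_pos": [0.16, 0, -0.134], "turn": [0, 0, 0], "fingers": 1}, {"delta_pos": [0.23, 0, -0.194], "turn": [0, 0, 0], "fingers": 1}, {"delta_pos": [0.306, 0, -0.258], "turn": [0, 0, 0], "fingers": 1}, {"delta_pos": [0.306, 0, -0.258], "turn": [0, 0, 0], "fingers": 1}, {"delta_pos": [0.306, 0, -0.258], "turn": [0, 0, 0], "fingers": 1}]' --force 60

```text
clock: 4.85
position: [0.5136, 0.2528, 0.3415]
ee_rot: [0.583, 0.695, 0.271, -0.323]
ft_force: [-0.5, -0.1, -2.4]
grip_width: 0.379
grasp_force: 59.7
```

```bash
python3 - <<'E'
from h import *
o=get_obs();R=Ro.from_quat(o['ee_rot']).as_matrix()
print(o['joint_pos'].round(3),o['position'],o['ft_force'],o['grip_width'],o['grasp_force'])
for c in('side','top'):
    W=cloud(camera(c)).reshape(-1,3); G=o['position']-.008*R[:,2]
    m=(np.hypot(*(W[:,:2]-G[:2]).T)<.06)&(W[:,2]<G[2]-.035)&(W[:,2]>.1);P=W[m]
    if len(P)>20:
        _,_,V=np.linalg.svd(P-P.mean(0),full_matrices=False);print(c,len(P),P.mean(0).round(4),P.min(0).round(4),V[0].round(3))
print(G)
# pure rotation about tool y, grasp point fixed, then yaw later
G1=np.array([.49,.05,.36]);go(G1,tool(80,-40))
E
```

```text
[ 0.55   0.278 -0.749  1.636 -0.701  1.357  0.171] [0.51357876 0.25282231 0.34152182] [-0.47986093 -0.13641331 -2.40997556] 0.3785185557024664 59.687944650650024
side 754 [0.5139 0.2336 0.2581] [0.4977 0.2264 0.1984] [-0.002  0.007 -1.   ]
[0.51464314 0.24679989 0.34667909]
d [-0.1191 -0.0602 -0.1617] turn [-0.0355 -1.5517  0.3858]
```

Converted, -0.162 m / 0.5 = -0.324, -0.144 m / 0.5 = -0.288, 0.3858 rad / 6.2832 = 0.0614.

Emit:
move_arm --plan '[{"delta_pos": [-0.026, -0.0134, -0.036], "turn": [-0.0006, -0.0274, 0.0068], "fingers": 1}, {"delta_pos": [-0.052, -0.0268, -0.072], "turn": [-0.0013, -0.0549, 0.0136], "fingers": 1}, {"delta_pos": [-0.078, -0.04, -0.108], "turn": [-0.0019, -0.0823, 0.0205], "fingers": 1}, {"delta_pos": [-0.106, -0.054, -0.144], "turn": [-0.0025, -0.1098, 0.0273], "fingers": 1}, {"delta_pos": [-0.132, -0.066, -0.18], "turn": [-0.0031, -0.1372, 0.0341], "fingers": 1}, {"delta_pos": [-0.158, -0.08, -0.216], "turn": [-0.0038, -0.1646, 0.0409], "fingers": 1}, {"delta_pos": [-0.184, -0.094, -0.252], "turn": [-0.0044, -0.1921, 0.0477], "fingers": 1}, {"delta_pos": [-0.212, -0.108, -0.288], "turn": [-0.005, -0.2195, 0.0546], "fingers": 1}, {"delta_pos": [-0.238, -0.12, -0.324], "turn": [-0.0057, -0.247, 0.0614], "fingers": 1}, {"delta_pos": [-0.238, -0.12, -0.324], "turn": [-0.0057, -0.247, 0.0614], "fingers": 1}, {"delta_pos": [-0.238, -0.12, -0.324], "turn": [-0.0057, -0.247, 0.0614], "fingers": 1}]'

```text
clock: 6.32
position: [0.4899, 0.0455, 0.3547]
ee_rot: [0.72, 0.605, -0.26, 0.219]
ft_force: [-0.3, 0.2, -2.0]
grip_width: 0.382
grasp_force: 59.8
```

```bash
python3 - <<'E'
from h import *
o=get_obs();R=Ro.from_quat(o['ee_rot']).as_matrix();G=o['position']-.008*R[:,2]
print(o['joint_pos'].round(3),G,o['ft_force'],o['grip_width'],o['grasp_force'])
u=np.array([np.cos(np.radians(66.5)),np.sin(np.radians(66.5)),0])
go(np.array([.476,-.297,.18])+.058*u,tool(66.5,-40))
E
```

```text
[ 0.014  0.295 -0.668  1.49   0.66   1.931 -0.782] [0.49076674 0.05049643 0.36083117] [-0.28021173  0.18411175 -1.99376522] 0.3822553877051178 59.7598797082901
d [-0.1061  0.0579  0.3233] turn [ 0.1516 -0.0047  0.1809]
```

Converted, 0.323 m / 0.5 = 0.646, 0.058 m / 0.5 = 0.116, 0.1809 rad / 6.2832 = 0.0288.

Emit:
move_arm --plan '[{"delta_pos": [-0.03, 0.016, 0.092], "turn": [0.0032, 0, 0.0041], "fingers": 1}, {"delta_pos": [-0.06, 0.032, 0.184], "turn": [0.0068, 0, 0.0083], "fingers": 1}, {"delta_pos": [-0.09, 0.05, 0.276], "turn": [0.0103, 0, 0.0123], "fingers": 1}, {"delta_pos": [-0.12, 0.066, 0.368], "turn": [0.0138, 0, 0.0164], "fingers": 1}, {"delta_pos": [-0.15, 0.082, 0.46], "turn": [0.0172, 0, 0.0205], "fingers": 1}, {"delta_pos": [-0.18, 0.098, 0.552], "turn": [0.0207, 0, 0.0247], "fingers": 1}, {"delta_pos": [-0.212, 0.116, 0.646], "turn": [0.0241, -0.0007, 0.0288], "fingers": 1}, {"delta_pos": [-0.212, 0.116, 0.646], "turn": [0.0241, -0.0007, 0.0288], "fingers": 1}, {"delta_pos": [-0.212, 0.116, 0.646], "turn": [0.0241, -0.0007, 0.0288], "fingers": 1}]'

```text
clock: 7.45
position: [0.4974, -0.2494, 0.1762]
ee_rot: [0.786, 0.514, -0.286, 0.189]
ft_force: [0.6, -0.0, -1.8]
grip_width: 0.385
grasp_force: 59.8
```

```bash
python3 - <<'E'
from h import *
o=get_obs();R=Ro.from_quat(o['ee_rot']).as_matrix();G=o['position']-.008*R[:,2]
print(o['joint_pos'].round(3),G,o['ft_force'],o['grip_width'],o['grasp_force'])
u=np.array([np.cos(np.radians(66.5)),np.sin(np.radians(66.5)),0])
go(np.array([.476,-.297,.056])+.058*u,tool(66.5,-40))
for n in('side','top'):
    c=camera(n);W=cloud(c).reshape(-1,3)
    cv2.imwrite(f'pics/{n}1.png',c['color'][...,::-1])
    m=(np.hypot(*(W[:,:2]-[.476,-.297]).T)<.1)&(W[:,2]>.14)&(W[:,2]<.22)&((W-G)@u<-.03);P=W[m]
    if len(P)>20:
        _,_,V=np.linalg.svd(P-P.mean(0),full_matrices=False);v=V[0]*np.sign(V[0]@u)
        print(n,len(P),P.mean(0).round(4),v.round(3),np.degrees(np.arctan2(v[1],v[0])),'ztop',np.percentile(P[:,2],95),'far end along u from seat',((P-[.476,-.297,0])@u).min())
E
```

```text
[ 0.371  0.402 -0.436  1.715  0.779  1.487 -0.719] [ 0.49943883 -0.2446379   0.18233242] [ 0.56761622 -0.00657068 -1.81160539] 0.3847700030892022 59.80003774166107
d [ 0.0818 -0.0011  0.0963] turn [ 0.0017  0.0007 -0.0035]
side 2335 [ 0.4626 -0.3348  0.1939] [0.414 0.909 0.047] 65.53540369112459 ztop 0.19954311847861708 far end along u from seat -0.08993382251604483
top 1593 [ 0.4639 -0.3241  0.1959] [0.41  0.912 0.004] 65.80825607999074 ztop 0.20072283147670578 far end along u from seat -0.08882441358243996
```

View pics/side1.png

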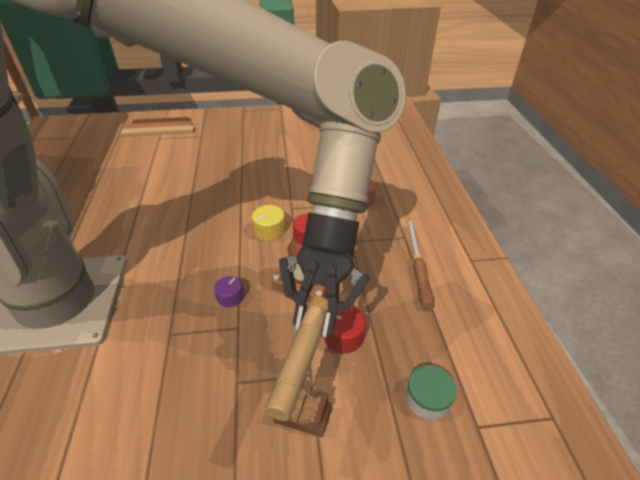

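The side view shows the handle horizontal from (278,405) to (318,295), along and above the groove, so I lower it slowly.

Converted, 0.0965 m / 0.5 = 0.193, -0.001 m / 0.5 = -0.002.

Emit:
move_arm --plan '[{"delta_pos": [0.032, 0, 0.038], "turn": [0, 0, 0], "fingers": 1}, {"delta_pos": [0.064, 0, 0.076], "turn": [0, 0, 0], "fingers": 1}, {"delta_pos": [0.096, -0.002, 0.114], "turn": [0, 0, 0], "fingers": 1}, {"delta_pos": [0.124, -0.002, 0.146], "turn": [0, 0, 0], "fingers": 1}, {"delta_pos": [0.142, -0.002, 0.168], "turn": [0, 0, 0], "fingers": 1}, {"delta_pos": [0.154, -0.002, 0.182], "turn": [0, 0, 0], "fingers": 1}, {"delta_pos": [0.16, -0.002, 0.188], "turn": [0, 0, 0], "fingers": 1}, {"delta_pos": [0.164, -0.002, 0.193], "turn": [0, 0, 0], "fingers": 1}, {"delta_pos": [0.164, -0.002, 0.193], "turn": [0, 0, 0], "fingers": 1}, {"delta_pos": [0.164, -0.002, 0.193], "turn": [0, 0, 0], "fingers": 1}]'

```text
clock: 8.8
position: [0.4967, -0.2488, 0.0502]
ee_rot: [0.786, 0.514, -0.287, 0.19]
ft_force: [-2.0, 2.9, 5.0]
grip_width: 0.38
grasp_force: 60.7
```

```bash
cat > chk.py <<'E'
from h import *
o=get_obs();R=Ro.from_quat(o['ee_rot']).as_matrix();G=o['position']-.008*R[:,2]
print(o['joint_pos'].round(3),G,o['ft_force'],o['grip_width'],o['grasp_force'])
u=np.array([np.cos(np.radians(66.5)),np.sin(np.radians(66.5)),0])
for n in('side','top'):
    c=camera(n);W=cloud(c).reshape(-1,3);S=W-[.476,-.297,0]
    a=S@u;t=S@np.array([-u[1],u[0],0])
    for lo,hi in((-.095,-.028),(-.028,.025),(.028,.095)):
        P=W[(a>lo)&(a<hi)&(abs(t)<.019)&(W[:,2]>.06)&(W[:,2]<.085)]
        if len(P)>20: print(n,lo,len(P),P.mean(0).round(4),'ztop',np.percentile(P[:,2],90).round(4),'a',((P-[.476,-.297,0])@u).min().round(4),((P-[.476,-.297,0])@u).max().round(4),'t',(P-[.476,-.297,0])@np.array([-u[1],u[0],0])@np.ones(len(P))/len(P) if 0 else np.mean((P-[.476,-.297,0])@np.array([-u[1],u[0],0])).round(4))
E
python3 chk.py
```

```text
[ 0.339  0.575 -0.404  1.782  0.867  1.337 -0.895] [ 0.49878943 -0.24401756  0.05629974] [-1.9597827   2.9127255   5.00018058] 0.3799071196033385 60.66263437271118
side -0.095 1003 [ 0.4524 -0.3535  0.0707] ztop 0.0748 a -0.0892 -0.0282 t -0.0009
side -0.028 682 [ 0.4765 -0.2996  0.0705] ztop 0.0743 a -0.0279 0.0249 t -0.0015
side 0.028 730 [ 0.4993 -0.2433  0.0705] ztop 0.0743 a 0.0283 0.0931 t 0.0001
top -0.095 588 [ 0.4524 -0.3494  0.0715] ztop 0.0757 a -0.0895 -0.0281 t 0.0007
top -0.028 519 [ 0.4755 -0.2985  0.0711] ztop 0.0752 a -0.0278 0.0249 t -0.0001
top 0.028 484 [ 0.4984 -0.2497  0.0709] ztop 0.0747 a 0.0281 0.0793 t -0.0017
```

Converted, -0.15 m / 0.5 = -0.3, -0.1 m / 0.5 = -0.2.

Emit:
move_arm --plan '[{"delta_pos": [0, 0, 0], "turn": [0, 0, 0], "fingers": 1}, {"delta_pos": [0, 0, 0], "turn": [0, 0, 0], "fingers": 0.6}, {"delta_pos": [0, 0, 0], "turn": [0, 0, 0], "fingers": 0.3}, {"delta_pos": [0, 0, 0], "turn": [0, 0, 0], "fingers": 0}, {"delta_pos": [0, 0, 0], "turn": [0, 0, 0], "fingers": 0}, {"delta_pos": [0, 0, 0], "turn": [0, 0, 0], "fingers": 0}, {"delta_pos": [0, 0, -0.04], "turn": [0, 0, 0], "fingers": 0}, {"delta_pos": [0, 0, -0.1], "turn": [0, 0, 0], "fingers": 0}, {"delta_pos": [0, 0, -0.2], "turn": [0, 0, 0], "fingers": 0}, {"delta_pos": [0, 0, -0.3], "turn": [0, 0, 0], "fingers": 0}, {"delta_pos": [0, 0, -0.3], "turn": [0, 0, 0], "fingers": 0}, {"delta_pos": [0, 0, -0.3], "turn": [0, 0, 0], "fingers": 0}]' --force 20

```text
clock: 10.4
position: [0.5349, -0.1599, 0.1637]
ee_rot: [0.786, 0.514, -0.287, 0.189]
ft_force: [0.6, -1.0, -0.4]
grip_width: 1.002
grasp_force: 0.0
```

```bash
python3 chk.py; python3 - <<'E'
from h import *
o=get_obs()
# yaw options for above-cap approach: tool az (x dir) for tool-down
for az in(60,90,30):
    print(az);go([.514,.0025,.30],tool(az,0))
E
```

```text
[ 0.234  0.497 -0.473  1.623  0.758  1.585 -0.844] [ 0.53692595 -0.15516857  0.16984279] [ 0.59781456 -0.99579545 -0.42588928] 1.0016832359019936 0.0
side -0.095 977 [ 0.452  -0.3529  0.0693] ztop 0.0731 a -0.0894 -0.0283 t -0.0003
side -0.028 668 [ 0.4756 -0.2989  0.0696] ztop 0.073 a -0.0279 0.025 t -0.0004
side 0.028 661 [ 0.4997 -0.2434  0.0693] ztop 0.0729 a 0.028 0.0918 t -0.0003
top -0.095 564 [ 0.4522 -0.3492  0.0699] ztop 0.0739 a -0.0893 -0.0281 t 0.001
top -0.028 517 [ 0.4748 -0.298   0.07  ] ztop 0.0739 a -0.0279 0.0249 t 0.0007
top 0.028 619 [ 0.4991 -0.2411  0.0697] ztop 0.0736 a 0.0282 0.0929 t 0.0011
60
d [ 0.0245 -0.0837 -0.19  ] turn [0.0403 0.7018 0.1069]
90
d [ 0.0245 -0.0837 -0.19  ] turn [-0.1436  0.6928 -0.3949]
30
d [ 0.0245 -0.0837 -0.19  ] turn [0.2241 0.6781 0.6084]
```

```bash
python3 - <<'E'
from h import *
go([.514,.0028,.28],tool(45,0))
E
```

```text
d [ 0.0377 -0.0838 -0.175 ] turn [0.1323 0.6941 0.3577]
```

Converted, -0.175 m / 0.5 = -0.35, -0.0838 m / 0.5 = -0.1676, 0.6941 rad / 6.2832 = 0.1105.

Emit:
move_arm --plan '[{"delta_pos": [0.014, -0.032, -0.07], "turn": [0, 0, 0], "fingers": 0}, {"delta_pos": [0.03, -0.066, -0.14], "turn": [0.0048, 0.0223, 0.0111], "fingers": 0}, {"delta_pos": [0.044, -0.1, -0.21], "turn": [0.0095, 0.0477, 0.0239], "fingers": 0}, {"delta_pos": [0.0754, -0.1676, -0.35], "turn": [0.0143, 0.0732, 0.0382], "fingers": 0}, {"delta_pos": [0.0754, -0.1676, -0.35], "turn": [0.0211, 0.1105, 0.0569], "fingers": 0}, {"delta_pos": [0.0754, -0.1676, -0.35], "turn": [0.0211, 0.1105, 0.0569], "fingers": 0}, {"delta_pos": [0.0754, -0.1676, -0.35], "turn": [0.0211, 0.1105, 0.0569], "fingers": 0}, {"delta_pos": [0.0754, -0.1676, -0.35], "turn": [0.0211, 0.1105, 0.0569], "fingers": 0}]'

```text
clock: 11.5
position: [0.5142, 0.0034, 0.272]
ee_rot: [0.924, 0.383, -0.0, 0.0]
ft_force: [-0.4, 0.3, -0.1]
grip_width: 0.998
grasp_force: 0.0
```

```bash
python3 - <<'E'
from h import *
o=get_obs();print(o['joint_pos'].round(3),o['position'],o['ft_force'])
go([.514,.0028,.154],tool(45,0))
E
```

```text
[ 0.441  0.112 -0.574  1.679  0.063  1.369 -0.927] [0.51418681 0.00340736 0.27202052] [-0.43738684  0.33105103 -0.06557097]
d [-0.0005  0.0003  0.126 ] turn [-0.0001  0.0009  0.0017]
```

Converted, 0.126 m / 0.5 = 0.252, 0.105 m / 0.5 = 0.21.

Emit:
move_arm --plan '[{"delta_pos": [0, 0, 0.08], "turn": [0, 0, 0], "fingers": 0}, {"delta_pos": [0, 0, 0.15], "turn": [0, 0, 0], "fingers": 0}, {"delta_pos": [0, 0, 0.21], "turn": [0, 0, 0], "fingers": 0}, {"delta_pos": [0, 0, 0.252], "turn": [0, 0, 0], "fingers": 0}, {"delta_pos": [0, 0, 0.252], "turn": [0, 0, 0], "fingers": 0}, {"delta_pos": [0, 0, 0.252], "turn": [0, 0, 0], "fingers": 0.3}, {"delta_pos": [0, 0, 0.252], "turn": [0, 0, 0], "fingers": 1}, {"delta_pos": [0, 0, 0.252], "turn": [0, 0, 0], "fingers": 1}, {"delta_pos": [0, 0, 0.252], "turn": [0, 0, 0], "fingers": 1}, {"delta_pos": [0, 0, 0.252], "turn": [0, 0, 0], "fingers": 1}, {"delta_pos": [0, 0, 0.252], "turn": [0, 0, 0], "fingers": 1}]' --force 60

```text
clock: 12.88
position: [0.5153, 0.0039, 0.1479]
ee_rot: [0.924, 0.383, 0.002, 0.0]
ft_force: [-0.9, 0.9, 5.2]
grip_width: 0.64
grasp_force: 62.0
```

```bash
python3 - <<'E'
from h import *
o=get_obs();print(o['joint_pos'].round(3),o['position'],o['ft_force'],o['grip_width'],o['grasp_force'])
E
```

```text
[ 0.421  0.215 -0.572  1.844  0.129  1.116 -0.981] [0.5153431  0.00392382 0.14794371] [-0.88518513  0.90992217  5.2250667 ] 0.640312282058105 62.03446727246046
```

Converted, 0.008 m / 0.5 = 0.016, 0.006 m / 0.5 = 0.012.

Emit:
move_arm --plan '[{"delta_pos": [0, 0, 0.006], "turn": [0, 0, 0], "fingers": 1}, {"delta_pos": [0, 0, 0.012], "turn": [0, 0, 0], "fingers": 1}, {"delta_pos": [0, 0, 0.016], "turn": [0, 0, 0], "fingers": 1}, {"delta_pos": [0, 0, 0.016], "turn": [0, 0, 0], "fingers": 1}, {"delta_pos": [0, 0, 0.016], "turn": [0, 0, 0], "fingers": 1}]' --force 80

```text
clock: 13.5
position: [0.5155, 0.0039, 0.1414]
ee_rot: [0.924, 0.383, 0.002, 0.001]
ft_force: [-9.1, 0.9, 21.8]
grip_width: 0.634
grasp_force: 84.8
```

Converted, -0.001 m / 0.5 = -0.002, -0.0007 m / 0.5 = -0.0014, -1.5 rad / 6.2832 = -0.2387.

Emit:
move_arm --plan '[{"delta_pos": [-0.0014, -0.0014, -0.002], "turn": [0, 0, 0], "fingers": 1}, {"delta_pos": [-0.0014, -0.0014, -0.002], "turn": [0, 0, -0.0239], "fingers": 1}, {"delta_pos": [-0.0014, -0.0014, -0.002], "turn": [0, 0, -0.0477], "fingers": 1}, {"delta_pos": [-0.0014, -0.0014, -0.002], "turn": [0, 0, -0.0716], "fingers": 1}, {"delta_pos": [-0.0014, -0.0014, -0.002], "turn": [0, 0, -0.0955], "fingers": 1}, {"delta_pos": [-0.0014, -0.0014, -0.002], "turn": [0, 0, -0.1194], "fingers": 1}, {"delta_pos": [-0.0014, -0.0014, -0.002], "turn": [0, 0, -0.1432], "fingers": 1}, {"delta_pos": [-0.0014, -0.0014, -0.002], "turn": [0, 0, -0.1671], "fingers": 1}, {"delta_pos": [-0.0014, -0.0014, -0.002], "turn": [0, 0, -0.191], "fingers": 1}, {"delta_pos": [-0.0014, -0.0014, -0.002], "turn": [0, 0, -0.2149], "fingers": 1}, {"delta_pos": [-0.0014, -0.0014, -0.002], "turn": [0, 0, -0.2387], "fingers": 1}, {"delta_pos": [-0.0014, -0.0014, -0.002], "turn": [0, 0, -0.2387], "fingers": 1}]'

```text
clock: 15.0
position: [0.514, 0.0042, 0.1415]
ee_rot: [0.413, 0.911, 0.001, 0.001]
ft_force: [-6.4, 1.9, 14.9]
grip_width: 0.637
grasp_force: 84.0
```

```bash
python3 - <<'E'
from h import *
o=get_obs();print(o['joint_pos'].round(3),o['position'],o['ft_force'],o['torque'],Ro.from_quat(o['ee_rot']).as_matrix()[:,0])
for n in('side','top'):
    c=camera(n); a=c['color'][170:290,240:380] if n=='side' else c['color'][200:320,250:390]
    cv2.imwrite(f'{n}c.png',a)
    globals()[n]=cv2.resize(a,(400,343),interpolation=cv2.INTER_CUBIC)
cv2.imwrite('pics/cap.png',np.hstack([side,top])[...,::-1])
E
```

```text
[ 0.581  0.254 -0.758  1.846  0.194  1.115  0.472] [0.51397864 0.00417429 0.14146993] [-6.41318296  1.89834721 14.89927559] [0.26948055 1.69555973 0.11109276] [-0.65821619  0.75282733 -0.00156839]
```

View pics/cap.png

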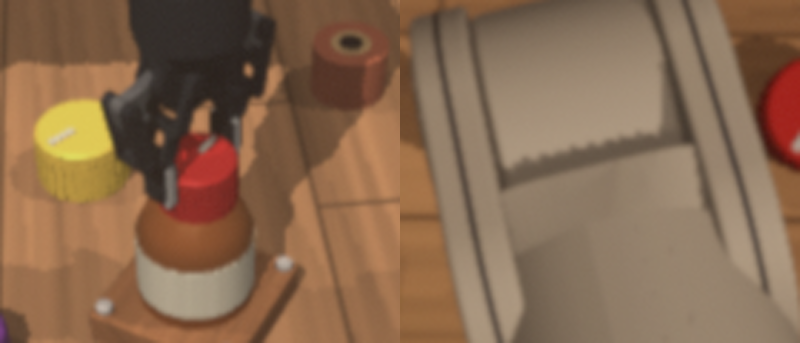

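The side crop shows the white bar at (208,145) pointing up and right. It was down and right before, so the cap has turned about 85° with the fingers. Next I lift.

Converted, -0.085 m / 0.5 = -0.17, -0.06 m / 0.5 = -0.12.

Emit:
move_arm --plan '[{"delta_pos": [0, 0, -0.008], "turn": [0, 0, 0], "fingers": 1}, {"delta_pos": [0, 0, -0.016], "turn": [0, 0, 0], "fingers": 1}, {"delta_pos": [0, 0, -0.024], "turn": [0, 0, 0], "fingers": 1}, {"delta_pos": [0, 0, -0.034], "turn": [0, 0, 0], "fingers": 1}, {"delta_pos": [0, 0, -0.05], "turn": [0, 0, 0], "fingers": 1}, {"delta_pos": [0, 0, -0.08], "turn": [0, 0, 0], "fingers": 1}, {"delta_pos": [0, 0, -0.12], "turn": [0, 0, 0], "fingers": 1}, {"delta_pos": [0, 0, -0.17], "turn": [0, 0, 0], "fingers": 1}, {"delta_pos": [0, 0, -0.17], "turn": [0, 0, 0], "fingers": 1}, {"delta_pos": [0, 0, -0.17], "turn": [0, 0, 0], "fingers": 1}, {"delta_pos": [0, 0, -0.17], "turn": [0, 0, 0], "fingers": 1}, {"delta_pos": [0, 0, -0.17], "turn": [0, 0, 0], "fingers": 1}]'

```text
clock: 16.6
position: [0.5133, 0.0035, 0.2242]
ee_rot: [0.415, 0.91, 0.0, 0.0]
ft_force: [0.1, -0.5, -0.2]
grip_width: 0.634
grasp_force: 84.3
```

```bash
python3 - <<'E'
from h import *
o=get_obs();print(o['position'],o['ft_force'],o['grip_width'],o['grasp_force'],abs(o['joint_velocities']).max())
c=camera('side');cv2.imwrite('pics/end.png',c['color'][...,::-1])
W=cloud(c);C=c['color'].astype(int);m=(C[...,0]>120)&(C[...,1]<50)&(np.hypot(W[...,0]-.514,W[...,1])<.06)
P=W[m];print(len(P),np.nanpercentile(P,[2,98],axis=0))
E
python3 chk.py
```

```text
[0.51334294 0.00354373 0.22422535] [ 0.11832012 -0.45415768 -0.16575685] 0.6335174232654214 84.27901670336723 0.0024687942845183137
253 [[ 0.50117625 -0.02745033  0.20920915]
 [ 0.53384144  0.01561362  0.23949921]]
[ 0.612  0.167 -0.771  1.745  0.121  1.277  0.528] [0.51338447 0.0035235  0.2323072 ] [-0.60905985  0.82884207  0.00663256] 0.6365581244239115 84.27868913859129
side -0.095 988 [ 0.4521 -0.3529  0.0692] ztop 0.0731 a -0.0893 -0.028 t -0.0004
side -0.028 669 [ 0.4756 -0.2991  0.0696] ztop 0.0731 a -0.028 0.0248 t -0.0005
side 0.028 662 [ 0.4996 -0.2436  0.0695] ztop 0.0731 a 0.0281 0.0923 t -0.0004
top -0.095 568 [ 0.4521 -0.3492  0.0699] ztop 0.0738 a -0.0878 -0.0281 t 0.0011
top -0.028 507 [ 0.4747 -0.2982  0.07  ] ztop 0.0737 a -0.0279 0.0249 t 0.0007
top 0.028 619 [ 0.4993 -0.2408  0.0697] ztop 0.0737 a 0.0282 0.0929 t 0.0011
```

View pics/end.png

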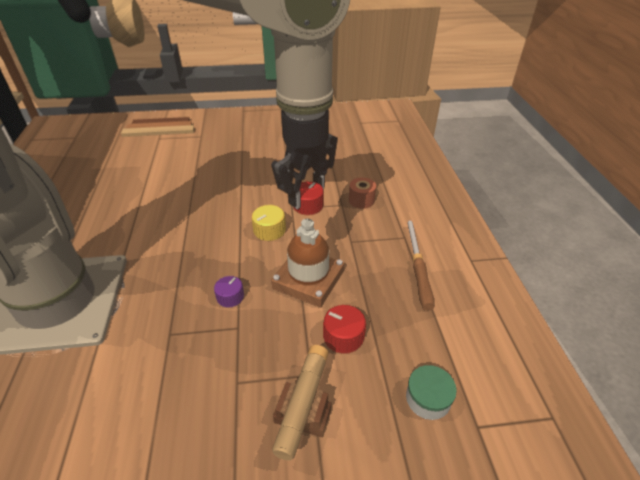

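The picture shows the red cap gripped at (308,198), well above the bare neck at (308,232). The handle lies in the cradle (287,445 to 320,350), and the bystanders have not moved. The cap underside is at about 0.205 m, above the 0.167 m needed.

```bash
python3 -c "
from workcell import hand_in
print(hand_in())"
```

```text
the job is handed in; nothing more can be done
None
```

The handle lies centred in the V cradle, let go, and the cap is off and held still about 78 mm above its locked height over the bottle; the job is handed in, but no verdict was returned.

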